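# Push the carton past the spring stop

## Task

The small carton in the stock lane is held back by two stop pins on the lane's spring plate. Press the plate down behind the carton with the fingertips and, keeping it pressed down, push the carton past the sunken pins until it is home against the end stop; then let the plate go so that the pins come up behind the carton. The carton is only pushed along the lane, never lifted, and the other things on the desk are left where they are.

Things in the scene. Friction and masses are not known exactly. Their poses are not given: they have to be found in the camera images.
- lane: Grey metal lane fixed to the desk, 222 mm long, 112 mm wide (144 over its screwed feet). Origin: on the desk, under the mid-point between the stop pins. x axis: along the lane, the way the carton must travel; z up. Open at the rear, x = -150 mm. Side walls: inner faces at y = +-49.5 mm, tops at z = 40 mm. The carton rides on a ledge along each wall (y = 41 to 49 mm), tops at z = 25 mm.
- lane_end (a point): Middle of the end stop's face, at x = 64, y = 0, z = 25 mm of the lane; the stop is 49 mm high. From x = 22 mm to it the lane has a fixed floor level with the ledges.
- plate (a joint): Bare steel spring plate between the ledges, 80 mm wide, x = -150 to +16 mm of the lane: how far it is pressed straight down (m), 0 to 0.012 (hard stop). Its flat top is at z = 23 mm of the lane when up, 11 mm when fully down. It takes about 5 N to start and 8 N at 10 mm, and springs up when let go, unless the carton lies over the pins.
- pins (a point): Mid-point between the tops of the two upright stop pins, which stand on the plate and sink with it: 8 mm diameter, at x = 0, y = +-35 mm of the lane, 9 mm above the plate, so 7 mm above the ledges when the plate is up. With the plate pressed 8 mm or more the carton passes over them. Shut fingertips up to 55 mm wide pass between them.
- carton_center (a point): Centre of the closed white card carton with a purple stripe that lies in the lane: 50 mm along the lane (its own x axis) x 95 mm across x 28 mm high, about 0.2 kg, loose; the centre is 14 mm above the ledges. It starts with its front 16 to 45 mm short of the pins' centre line. Home, its centre is at x = 39 mm of the lane.
- bearing: Ball bearing lying flat on the desk, 52 mm diameter, 15 mm high, loose; origin at the centre of its underside. To be left alone.
- filter: Blue oil filter standing upright on the desk, 76 mm diameter, 88 mm high, loose; origin at the centre of its underside. To be left alone.
- pad: Brake pad lying on the desk, 54 x 116 x 16 mm, loose; origin at the centre of its underside. To be left alone.
- carton: The same carton; origin at the centre of its underside, axes as told for its centre.
There are look-alikes about, which are no part of the job. Leave any brown or red look-alike of the carton alone.

How it is judged:
On the way, in this order (a step that is already met when the one before it is completed fails the run):
1. the fingers press the spring plate down at least 7 mm while the carton is still short of the pins (x of carton_center in the frame of lane below -0.024 m and value of joint plate above 0.007 m and contact force between the fingers and plate above 0.5 N), for 0.1 s.
2. the carton is slid over the pins while the fingers hold the plate down at least 6 mm (x of carton_center in the frame of lane between -0.018 and 0.022 m and value of joint plate above 0.006 m and contact force between the fingers and plate above 0.5 N), for 0.1 s.
At the end, for the whole second after the job is handed in: The carton lies flat on the ledges beyond the pins, its front within 7 mm of the end stop, at rest; the plate is up (within 2 mm), so that the pins stand behind the carton (x of carton_center in the frame of lane between 0.032 and 0.044 m and y of carton_center in the frame of lane between -0.006 and 0.006 m and z of carton_center in the frame of lane between 0.035 and 0.043 m and angle between carton_center's own z axis and vertical below 0.1 rad and value of joint plate below 0.002 m and linear speed of carton below 0.02 m/s); the robot touches nothing.
It fails at once if the carton is lifted (more than 12 mm above the ledges) or tipped over (z of carton_center in the frame of lane above 0.051 m or angle between carton_center's own z axis and vertical above 0.5 rad).
It fails at once if the bearing, oil filter or brake pad is moved by more than 15 mm (distance of any of bearing, filter, pad from where it was at the start of the episode above 0.015 m).
It also fails if it takes over 42 s, if anything falls off the work surface, if the arm or the gripper's body presses on something with over 40 N, if the wrist force passes 120 N, or if a joint passes its speed limit or range.

## Robot

A 6-joint arm with a two-finger parallel gripper is mounted at the origin on a cart in front of the work surface, level with it; the furniture and walls round the work are solid. World frame = base frame: x ahead of the robot, y to its left, z up, the work surface at z = 0. Lengths are in m, angles in rad, forces in N, time in s.
With the tool pointing down it reaches from about 0.35 to 0.85 m from the base axis. Payload 8.1 kg.
Tool frame: the origin (TCP) lies between the finger pads; the fingertips stand 14 mm ahead of it and the grasp point (between the pads) lies 5 mm behind it; z points along the fingers, y is the line along which they close (so a half turn about z gives the same grasp; the last joint's range is limited). The gripper opens to 93 mm and grips with 3 to 60 N. Pads are 15 mm wide; open, the fingers measure 128 mm over their backs; the gripper's body (75 mm by 188 mm) begins 65 mm behind the grasp point.
Start: joints at [-1.349, 0.13, 1.488, -0, 1.523, -0.085], TCP at [0.181, -0.572, 0.233] pointing down, gripper open.
Joint ranges: [-2.96, 2.96], [-0.89, 2.26], [0.02, 2.5], [-1.34, 4.48], [0, 2.73], [-2.66, 2.66]. Speed limits (rad/s): [2.39, 2.39, 2.79, 3.14, 3.14, 3.14].

## Interface

Orientations are given as a rotation vector (axis times angle).
In Python, from plant import robot gives the robot as it stands.
- The arm moves only by the tool arm_command, never from a script. Its argument "targets" is a list of rows, each an object of numbers: "x", "y", "z": the shift along the world's x, y, z in units of 500 mm (1.0 is 500 mm); "rx", "ry", "rz": the turn, a rotation vector about the world's x, y, z in units of 2 rad (1.0 is 2 rad); "claw": the closure in counts, from 0 (fully open) to 255 (shut). In form: [{"x": .., "y": .., "z": .., "rx": .., "ry": .., "rz": .., "claw": ..}, ...]. A call has 1 to 10 rows; each row is the pose to reach, as a shift and turn from the pose commanded when the call began; what a row does not reach only later rows make up. A row lasts 1/12 s, in which the tool goes at most 41.7 mm and 7.16 degrees, less where a joint would pass 70% of its speed; a pose out of reach is approached as far as the arm can. A call with a number of a shift or a turn outside -1 to 1 is refused whole. A call with a gripper value outside its range is refused whole. The fingers move at their own pace and stop on an object; "squeeze" is the grip in N (left out, the last holds). Time passes only in rows, so rows that repeat a pose let the fingers close. It gives the time, the measured TCP pose, the force, the opening and the grip force at its end, in the units of the state.
- robot.read_state(): the state, without advancing time (a new reading comes with each control period).
- robot.read_camera(name): name is "side" or "top"; returns (picture, depth): 480x640x3 uint8, red, green, blue; 480x640 float32, m along the optical axis (not along the pixel's ray), 0 where there is no reading.
- robot.get_calibration(name): a dict with "intrinsics" (3x3 intrinsics, pixels), "origin" and "orientation" of the camera in the world. Camera axes: x right, y up, looking along -z (the intrinsics and any distortion apply to the point x, -y, -z); pixel columns grow to the right and rows downward; lengths in m; the calibration is good to about 2 mm. A picture is of the moment at which its call begins. get_calibration takes no time and is no camera call.
- robot.close_job(): hands the job in; it is judged then, once.
The state is a dict: "t": time; "q": joint angles; "dq": joint speeds; "joint_torque": joint torques, N m; "tool_pos": TCP position; "orientation": TCP orientation; "force": force on the tool from outside, world axes, zero at the start; "wrist_torque": the same for the moment, N m; "opening": finger opening in m; "gripper_force": force on a finger pad.
Only numpy, scipy, OpenCV 4.12 (cv2) and the standard library are available. Lean on these libraries where they do the work, as an engineer would, in place of code of your own. Each camera call takes 0.05 s, during which the arm holds its last target. There are 200 camera calls.

## Working session

There is one attempt and no reset: what is moved stays moved. The work goes in short steps, Python scripts to look and compute and a tool call to move; the robot and the scene stay as the last step left them, time stands still between calls to the robot, and variables do not carry over. Pictures are saved under pics/ and viewed, at most 10 in all, crops included, and the job is handed in when it is done.

Besides the shell and the picture viewer there is one more tool, called as name(argument=value, ...) on one line, values as JSON. arm_command: Moves the arm, as the interface text tells. Shifts and turns lie within -1 to 1; 1 stands for 500 mm of shift or 2 rad of turn. Its arguments: {"type":"object","properties":{"targets":{"type":"array","items":{"type":"object","properties":{"x":{"type":"number","minimum":-1,"maximum":1},"y":{"type":"number","minimum":-1,"maximum":1},"z":{"type":"number","minimum":-1,"maximum":1},"rx":{"type":"number","minimum":-1,"maximum":1},"ry":{"type":"number","minimum":-1,"maximum":1},"rz":{"type":"number","minimum":-1,"maximum":1},"claw":{"type":"number"}}}},"squeeze":{"type":"number"}},"required":["targets"]}

```bash
mkdir -p pics; ls
python3 - <<'E'
from plant import robot
import cv2,numpy as np
for n in("top","side"):
    p,d=robot.read_camera(n); cv2.imwrite(f"pics/{n}0.png",p[...,::-1]); np.savez(f"{n}0.npz",p=p,d=d)
    print(robot.get_calibration(n))
s=robot.read_state(); print(s)
E
```

```text
pics
{'intrinsics': array([[473.95593936,   0.        , 319.95752119],
       [  0.        , 473.95593936, 242.93968229],
       [  0.        ,   0.        ,   1.        ]]), 'origin': array([ 0.36268861, -0.00935295,  1.02820265]), 'orientation': array([ 0.07151185, -0.10870081, -1.55521549])}
{'intrinsics': array([[623.6932891 ,   0.        , 316.12141779],
       [  0.        , 623.6932891 , 247.41611699],
       [  0.        ,   0.        ,   1.        ]]), 'origin': array([-0.20513886,  1.25692184,  0.7135722 ]), 'orientation': array([ 0.37357379, -1.47807988, -2.27736451])}
{'t': 0.1, 'q': array([-1.34942031e+00,  1.31093342e-01,  1.48918414e+00,  1.22681489e-05,
        1.52297484e+00, -8.54009900e-02]), 'dq': array([ 6.32995283e-04, -1.90365300e-03, -2.29245251e-03,  1.48512442e-04,
        1.18429763e-03, -8.98951253e-06]), 'joint_torque': array([ 1.39660940e-03, -5.61345506e+01, -4.93092906e+01,  7.70879793e-02,
        2.91642017e-02, -6.66887149e-05]), 'tool_pos': array([ 0.18110994, -0.57150079,  0.23168016]), 'orientation': array([-3.10307023e+00, -4.79742744e-01,  1.57820511e-04]), 'force': array([ 0.10159694, -0.49896515, -0.46450422]), 'wrist_torque': array([-0.05206859,  0.02777339, -0.01806115]), 'gripper_force': 0.0, 'opening': 0.09312781652308033}
```

View pics/top0.png

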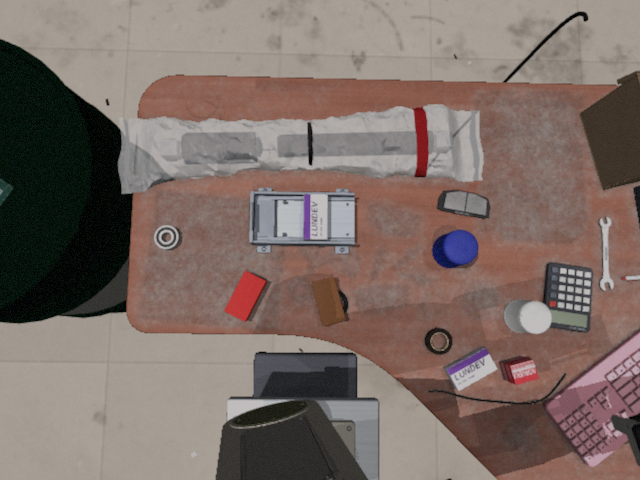

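View pics/side0.png

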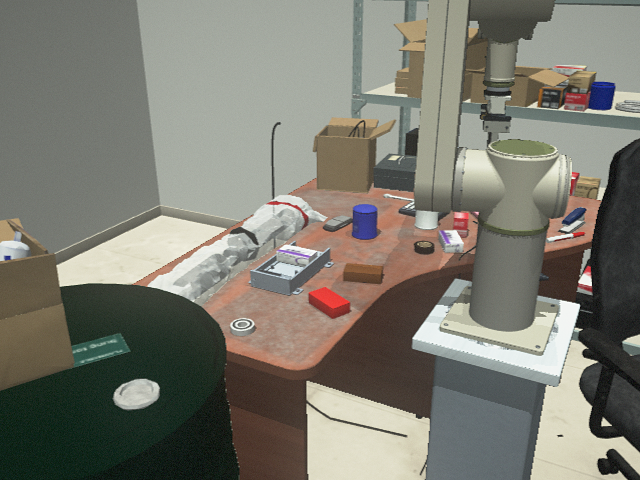

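Top view: the lane is at about (303,219), with the white/purple carton in it at (316,217). Candidates for the carton are that one, the white/purple box on the desk at (470,370), the red box at (245,297) and the brown box at (328,300). I choose the one in the lane and will check it in a close crop.

Run:
```python
import cv2,numpy as np
p=np.load("top0.npz")["p"][...,::-1]; q=np.load("side0.npz")["p"][...,::-1]
a=cv2.resize(p[180:262,240:368],None,fx=6,fy=6,interpolation=cv2.INTER_CUBIC)
cv2.imwrite("pics/topc.png",a)
b=cv2.resize(q[235:300,245:337],None,fx=8,fy=8,interpolation=cv2.INTER_CUBIC)
cv2.imwrite("pics/sidec.png",b)
```

```text
(no output)
```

View pics/topc.png

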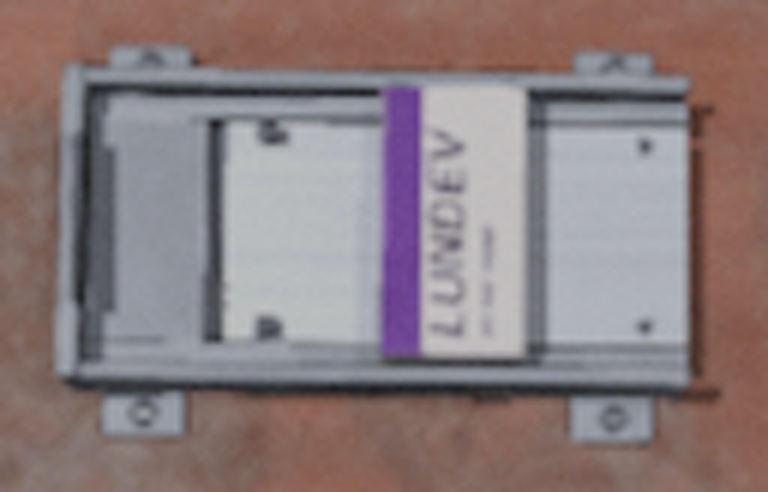

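View pics/sidec.png

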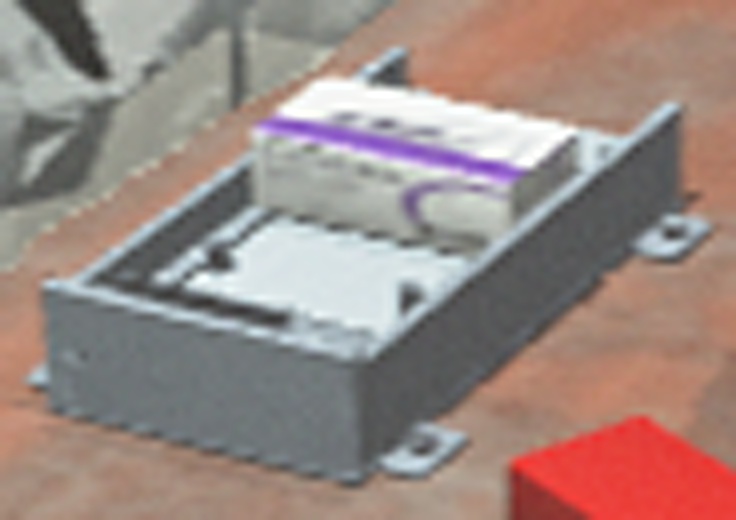

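The crops confirm it: the white/purple carton lies on the lane. The end stop is on the left in the top view (full-image column ~251), the pins are at crop (271,130)/(270,327), and the open rear is at crop column 688. So travel is toward world +y.

```bash
cat > h.py <<'E'
import numpy as np,cv2
from scipy.spatial.transform import Rotation as R
from plant import robot
def ray(n,u,v,z):
    c=robot.get_calibration(n);K=c['intrinsics']
    d=R.from_rotvec(c['orientation']).apply([(u-K[0,2])/K[0,0],-(v-K[1,2])/K[1,1],-1.])
    o=c['origin'];return o+d*(z-o[2])/d[2]
def carton(p,n="top"):
    h=cv2.cvtColor(p,cv2.COLOR_RGB2HSV)
    m=cv2.inRange(h,(125,80,60),(150,255,255)); m[:180]=0;m[262:]=0;m[:,:240]=0;m[:,368:]=0
    v,u=np.nonzero(m); return u.min(),u.max(),v.min(),v.max(),cv2.minAreaRect(np.c_[u,v].astype(np.float32))
E
python3 - <<'E'
from h import *
f=lambda x,y:(240+(x+.5)/6-.5,180+(y+.5)/6-.5)
for k,(x,y),z in [("pinA",(272,128),.032),("pinB",(270,324),.032),("rearwallfar",(689,82),.04),("rearwallnear",(689,378),.04),("endfar outer",(65,68),.049),("endnear outer",(58,376),.049),
 ("cart fl",(384,88),.053),("cart fr",(384,356),.053),("cart rl",(528,88),.053),("cart rr",(526,356),.053),("platerear",(690,106),.023),("platerear2",(690,345),.023),
 ("foot1",(150,56),.004),("foot2",(613,62),.004),("foot3",(145,412),.004),("foot4",(613,418),.004)]:
    print(k,ray("top",*f(x,y),z).round(4))
d=np.load("top0.npz"); print(carton(d['p']))
for (x,y) in [(300,85),(460,220),(620,220),(320,220),(60,220)]:
    u,v=map(round,f(x,y)); 
    c=robot.get_calibration("top");K=c['intrinsics'];D=d['d'][v,u]
    print((x,y),(c['origin']+R.from_rotvec(c['orientation']).apply(D*np.array([(u-K[0,2])/K[0,0],-(v-K[1,2])/K[1,1],-1.]))).round(4))
print(R.from_rotvec(robot.read_state()['orientation']).as_matrix().round(3))
E
```

```text
pinA [0.567  0.0436 0.032 ]
pinB [0.4967 0.0428 0.032 ]
rearwallfar [ 0.5846 -0.1042  0.04  ]
rearwallnear [ 0.4788 -0.1046  0.04  ]
endfar outer [0.5837 0.1154 0.049 ]
endnear outer [0.4752 0.1147 0.049 ]
cart fl [0.5776 0.0037 0.053 ]
cart fr [0.4833 0.0022 0.053 ]
cart rl [ 0.5785 -0.0466  0.053 ]
cart rr [ 0.4841 -0.0469  0.053 ]
platerear [ 0.5796 -0.1062  0.023 ]
platerear2 [ 0.4927 -0.1066  0.023 ]
foot1 [0.5988 0.0903 0.004 ]
foot2 [ 0.5996 -0.0796  0.004 ]
foot3 [0.4677 0.0887 0.004 ]
foot4 [ 0.468  -0.0805  0.004 ]
(np.int64(304), np.int64(309), np.int64(195), np.int64(238), ((306.5, 216.5), (43.0, 5.0), 90.0))
(300, 85) [0.5824 0.0331 0.0314]
(460, 220) [ 0.5317 -0.0229  0.0541]
(620, 220) [ 0.5382 -0.0815  0.0223]
(320, 220) [0.5363 0.0261 0.0226]
(60, 220) [0.5313 0.1155 0.0431]
[[ 0.953  0.302 -0.   ]
 [ 0.302 -0.953  0.002]
 [ 0.    -0.002 -1.   ]]
```

Lane axis ≈ world +y, centred on x ≈ 0.532, with its origin at y ≈ 0.0445. The carton's rear face is at y ≈ -0.047 (lane x ≈ -0.0915). I'll press at y ≈ -0.074 with the fingers shut and closing along world x. First move is high over the desk.

arm_command(targets=[{"x":0.042,"y":0.06,"rz":0.038,"claw":255},{"x":0.084,"y":0.12,"rz":0.076,"claw":255},{"x":0.126,"y":0.18,"rz":0.114,"claw":255},{"x":0.168,"y":0.24,"rz":0.152,"claw":255},{"x":0.21,"y":0.3,"rz":0.19,"claw":255},{"x":0.252,"y":0.36,"rz":0.228,"claw":255},{"x":0.294,"y":0.42,"rz":0.266,"claw":255},{"x":0.336,"y":0.48,"rz":0.304,"claw":255},{"x":0.378,"y":0.54,"rz":0.342,"claw":255},{"x":0.42,"y":0.6,"rz":0.38,"claw":255}], squeeze=20)

```text
schema error: expected keys x, y, z, rx, ry, rz, claw
```

arm_command(targets=[{"x":0.042,"y":0.06,"rz":0.038,"claw":255},{"x":0.084,"y":0.12,"rz":0.076,"claw":255},{"x":0.126,"y":0.18,"rz":0.114,"claw":255},{"x":0.168,"y":0.24,"rz":0.152,"claw":255},{"x":0.21,"y":0.3,"rz":0.19,"claw":255},{"x":0.252,"y":0.36,"rz":0.228,"claw":255},{"x":0.282,"y":0.395,"rz":0.252,"claw":255},{"x":0.282,"y":0.395,"rz":0.252,"claw":255},{"x":0.282,"y":0.395,"rz":0.252,"claw":255}])

```text
schema error: expected keys x, y, z, rx, ry, rz, claw
```

Run:
```python
from h import *
s=robot.read_state(); print(s['t'],s['tool_pos'],s['opening'],s['force'],s['q'])
print(R.from_rotvec(s['orientation']).as_matrix().round(3))
p,d=robot.read_camera("side"); cv2.imwrite("pics/side1.png",cv2.resize(p[130:330,180:447,::-1],None,fx=3,fy=3))
```

```text
0.1 [ 0.18110994 -0.57150079  0.23168016] 0.09312781652308033 [ 0.10159694 -0.49896515 -0.46450422] [-1.34942031e+00  1.31093342e-01  1.48918414e+00  1.22681489e-05
  1.52297484e+00 -8.54009900e-02]
[[ 0.953  0.302 -0.   ]
 [ 0.302 -0.953  0.002]
 [ 0.    -0.002 -1.   ]]
```

View pics/side1.png

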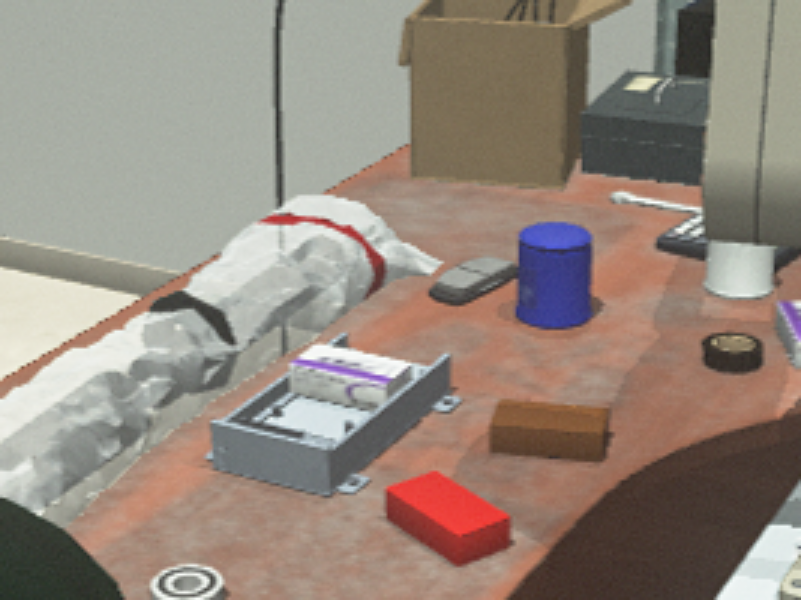

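The arm hasn't moved, because every row needs all seven keys. The picture shows the scene as before, with the carton at crop (350,375) in the lane.

arm_command(targets=[{"x":0.042,"y":0.06,"z":0,"rx":0,"ry":0,"rz":0.038,"claw":255},{"x":0.084,"y":0.12,"z":0,"rx":0,"ry":0,"rz":0.076,"claw":255},{"x":0.126,"y":0.18,"z":0,"rx":0,"ry":0,"rz":0.114,"claw":255},{"x":0.168,"y":0.24,"z":0,"rx":0,"ry":0,"rz":0.152,"claw":255},{"x":0.21,"y":0.3,"z":0,"rx":0,"ry":0,"rz":0.19,"claw":255},{"x":0.252,"y":0.36,"z":0,"rx":0,"ry":0,"rz":0.228,"claw":255},{"x":0.294,"y":0.42,"z":0,"rx":0,"ry":0,"rz":0.266,"claw":255},{"x":0.336,"y":0.48,"z":0,"rx":0,"ry":0,"rz":0.304,"claw":255},{"x":0.378,"y":0.54,"z":0,"rx":0,"ry":0,"rz":0.342,"claw":255},{"x":0.42,"y":0.6,"z":0,"rx":0,"ry":0,"rz":0.38,"claw":255}], squeeze=20)

```text
t: 0.98
tool_pos: [0.3918, -0.2703, 0.2325]
orientation: [-2.702, -1.602, 0.0]
force: [1.1, -0.4, 0.2]
opening: 0.0308
gripper_force: 0.0
```

arm_command(targets=[{"x":0.042,"y":0.06,"z":0,"rx":0,"ry":0,"rz":0.038,"claw":255},{"x":0.084,"y":0.12,"z":0,"rx":0,"ry":0,"rz":0.076,"claw":255},{"x":0.126,"y":0.18,"z":0,"rx":0,"ry":0,"rz":0.114,"claw":255},{"x":0.168,"y":0.24,"z":0,"rx":0,"ry":0,"rz":0.152,"claw":255},{"x":0.21,"y":0.3,"z":0,"rx":0,"ry":0,"rz":0.19,"claw":255},{"x":0.252,"y":0.36,"z":0,"rx":0,"ry":0,"rz":0.228,"claw":255},{"x":0.282,"y":0.395,"z":0,"rx":0,"ry":0,"rz":0.252,"claw":255},{"x":0.282,"y":0.395,"z":0,"rx":0,"ry":0,"rz":0.252,"claw":255},{"x":0.282,"y":0.395,"z":0,"rx":0,"ry":0,"rz":0.252,"claw":255}])

```text
t: 1.73
tool_pos: [0.5323, -0.0734, 0.2321]
orientation: [-2.219, -2.223, 0.001]
force: [-0.1, -0.3, 0.0]
opening: 0.0005
gripper_force: 0.0
```

Run:
```python
from h import *
s=robot.read_state(); print(s['t'],s['tool_pos'],s['opening'],s['force'],s['q'])
print(R.from_rotvec(s['orientation']).as_matrix().round(3))
p,d=robot.read_camera("side"); cv2.imwrite("pics/side2.png",cv2.resize(p[130:330,180:447,::-1],None,fx=3,fy=3))
```

```text
1.7333 [ 0.53233332 -0.0734261   0.23207963] 0.0005144465662159097 [-0.07846426 -0.25918496  0.03114769] [-2.32324823e-01 -3.76970109e-02  1.66253358e+00 -2.44448778e-04
  1.51790346e+00 -2.34357491e-01]
[[-0.002  1.    -0.001]
 [ 1.     0.002  0.   ]
 [ 0.    -0.001 -1.   ]]
```

View pics/side2.png

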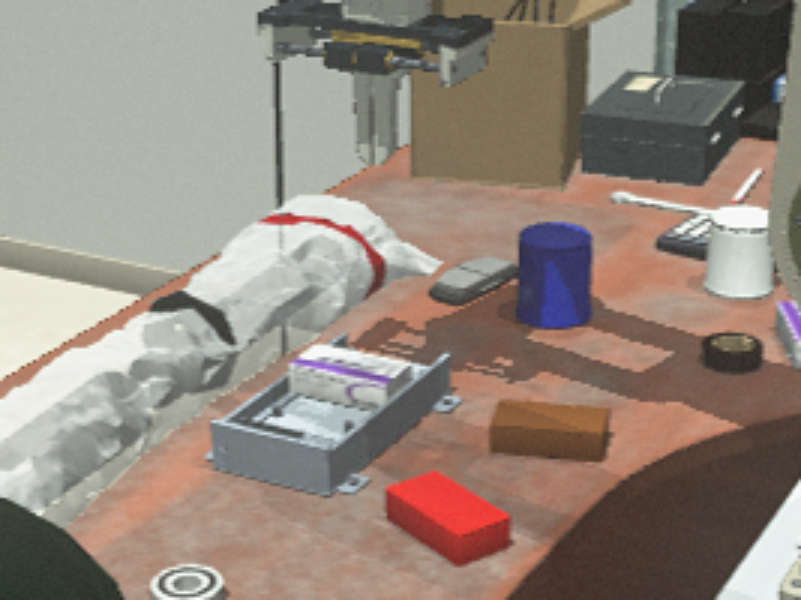

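The shut fingers at crop (375,120) hang over the lane behind the carton. Before going down, I'll check the wrapped bundle's height under the gripper body.

Run:
```python
from h import *
d=np.load("top0.npz")['d'];c=robot.get_calibration("top");K=c['intrinsics']
v,u=np.mgrid[:480,:640];P=np.stack([(u-K[0,2])/K[0,0],-(v-K[1,2])/K[1,1],-np.ones(d.shape)],-1)*d[...,None]
P=P.reshape(-1,3)@R.from_rotvec(c['orientation']).as_matrix().T+c['origin']
for a in (.60,.62,.64,.66,.68):
    m=(P[:,0]>a)&(P[:,0]<a+.02)&(P[:,1]>-.15)&(P[:,1]<.12); print(a,P[m,2].max().round(3))
```

```text
0.6 0.011
0.62 0.072
0.64 0.09
0.66 0.092
0.68 0.097
```

arm_command(targets=[{"x":0,"y":0,"z":-0.06,"rx":0,"ry":0,"rz":0,"claw":255},{"x":0,"y":0,"z":-0.12,"rx":0,"ry":0,"rz":0,"claw":255},{"x":0,"y":0,"z":-0.18,"rx":0,"ry":0,"rz":0,"claw":255},{"x":0,"y":0,"z":-0.24,"rx":0,"ry":0,"rz":0,"claw":255},{"x":0,"y":0,"z":-0.3,"rx":0,"ry":0,"rz":0,"claw":255},{"x":0,"y":0,"z":-0.34,"rx":0,"ry":0,"rz":0,"claw":255},{"x":0,"y":0,"z":-0.36,"rx":0,"ry":0,"rz":0,"claw":255},{"x":0,"y":0,"z":-0.374,"rx":0,"ry":0,"rz":0,"claw":255},{"x":0,"y":0,"z":-0.374,"rx":0,"ry":0,"rz":0,"claw":255}])

```text
t: 2.53
tool_pos: [0.5313, -0.0752, 0.0448]
orientation: [-2.222, -2.219, 0.001]
force: [0.1, -0.3, -0.0]
opening: 0.0009
gripper_force: 0.0
```

arm_command(targets=[{"x":0,"y":0,"z":-0.006,"rx":0,"ry":0,"rz":0,"claw":255},{"x":0,"y":0,"z":-0.012,"rx":0,"ry":0,"rz":0,"claw":255},{"x":0,"y":0,"z":-0.018,"rx":0,"ry":0,"rz":0,"claw":255},{"x":0,"y":0,"z":-0.024,"rx":0,"ry":0,"rz":0,"claw":255},{"x":0,"y":0,"z":-0.03,"rx":0,"ry":0,"rz":0,"claw":255},{"x":0,"y":0,"z":-0.034,"rx":0,"ry":0,"rz":0,"claw":255},{"x":0,"y":0,"z":-0.036,"rx":0,"ry":0,"rz":0,"claw":255},{"x":0,"y":0,"z":-0.036,"rx":0,"ry":0,"rz":0,"claw":255},{"x":0,"y":0,"z":-0.036,"rx":0,"ry":0,"rz":0,"claw":255}])

```text
t: 3.28
tool_pos: [0.5334, -0.0748, 0.029]
orientation: [2.22, 2.22, 0.002]
force: [-0.3, -0.7, 7.8]
opening: 0.0004
gripper_force: 3.6
```

arm_command(targets=[{"x":0,"y":0,"z":-0.002,"rx":0,"ry":0,"rz":0,"claw":255},{"x":0,"y":0.01,"z":-0.002,"rx":0,"ry":0,"rz":0,"claw":255},{"x":0,"y":0.02,"z":-0.002,"rx":0,"ry":0,"rz":0,"claw":255},{"x":0,"y":0.03,"z":-0.002,"rx":0,"ry":0,"rz":0,"claw":255},{"x":0,"y":0.04,"z":-0.002,"rx":0,"ry":0,"rz":0,"claw":255},{"x":0,"y":0.05,"z":-0.002,"rx":0,"ry":0,"rz":0,"claw":255},{"x":0,"y":0.06,"z":-0.002,"rx":0,"ry":0,"rz":0,"claw":255},{"x":0,"y":0.07,"z":-0.002,"rx":0,"ry":0,"rz":0,"claw":255}])

```text
t: 3.95
tool_pos: [0.5343, -0.0407, 0.0286]
orientation: [2.218, 2.218, 0.002]
force: [-0.1, -5.2, 7.3]
opening: 0.0006
gripper_force: 4.1
```

Run:
```python
from h import *
s=robot.read_state(); print(s['t'],s['tool_pos'],s['force'])
p,d=robot.read_camera("side"); cv2.imwrite("pics/side3.png",cv2.resize(p[200:310,230:377,::-1],None,fx=5,fy=5,interpolation=cv2.INTER_CUBIC))
p,d=robot.read_camera("top"); print(carton(p))
```

```text
3.95 [ 0.53432764 -0.04072151  0.02860876] [-0.14115543 -5.22149347  7.30270288]
(np.int64(297), np.int64(303), np.int64(201), np.int64(238), ((300.2019348144531, 219.53756713867188), (5.559785842895508, 37.04441452026367), 1.7899105548858643))
```

View pics/side3.png

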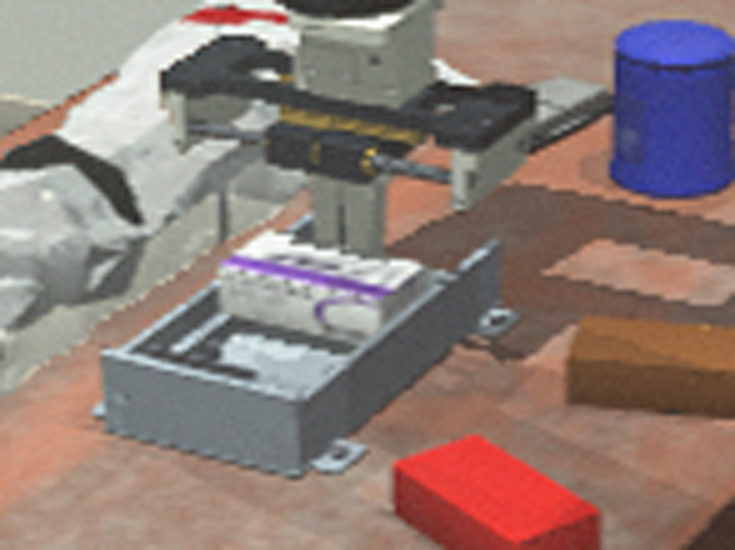

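The carton (crop (310,290)) is sliding ahead of the fingers, and its front is still ~24 mm short of the pins. The plate is down ~8–9 mm, so I'll press about 1.5 mm more before passing the pins.

arm_command(targets=[{"x":0,"y":0,"z":-0.003,"rx":0,"ry":0,"rz":0,"claw":255},{"x":0,"y":0,"z":-0.003,"rx":0,"ry":0,"rz":0,"claw":255},{"x":0,"y":0,"z":-0.003,"rx":0,"ry":0,"rz":0,"claw":255}])

```text
t: 4.3
tool_pos: [0.5343, -0.04, 0.027]
orientation: [2.219, 2.219, 0.003]
force: [-0.6, -0.8, 7.0]
opening: 0.0005
gripper_force: 3.9
```

arm_command(targets=[{"x":0,"y":0.01,"z":0,"rx":0,"ry":0,"rz":0,"claw":255},{"x":0,"y":0.02,"z":0,"rx":0,"ry":0,"rz":0,"claw":255},{"x":0,"y":0.03,"z":0,"rx":0,"ry":0,"rz":0,"claw":255},{"x":0,"y":0.04,"z":0,"rx":0,"ry":0,"rz":0,"claw":255},{"x":0,"y":0.05,"z":0,"rx":0,"ry":0,"rz":0,"claw":255},{"x":0,"y":0.06,"z":0,"rx":0,"ry":0,"rz":0,"claw":255},{"x":0,"y":0.07,"z":0,"rx":0,"ry":0,"rz":0,"claw":255},{"x":0,"y":0.08,"z":0,"rx":0,"ry":0,"rz":0,"claw":255},{"x":0,"y":0.09,"z":0,"rx":0,"ry":0,"rz":0,"claw":255}])

```text
t: 5.05
tool_pos: [0.5343, 0.0044, 0.0271]
orientation: [2.218, 2.218, 0.002]
force: [-0.8, -5.6, 7.9]
opening: 0.0005
gripper_force: 4.3
```

Run:
```python
from h import *
s=robot.read_state(); print(s['t'],s['tool_pos'],s['force'])
p,d=robot.read_camera("top"); k=carton(p); print(k, ray("top",*k[4][0],.053))
```

```text
5.05 [0.53431288 0.00439554 0.02707624] [-0.8143188  -5.60614623  7.88232361]
(np.int64(275), np.int64(282), np.int64(204), np.int64(238), ((278.297119140625, 221.07186889648438), (6.754599094390869, 34.01280212402344), 2.2906100749969482)) [0.51990749 0.05533796 0.053     ]
```

arm_command(targets=[{"x":0,"y":0.008,"z":0,"rx":0,"ry":0,"rz":0,"claw":255},{"x":0,"y":0.016,"z":0,"rx":0,"ry":0,"rz":0,"claw":255},{"x":0,"y":0.024,"z":0,"rx":0,"ry":0,"rz":0,"claw":255},{"x":0,"y":0.032,"z":0,"rx":0,"ry":0,"rz":0,"claw":255},{"x":0,"y":0.04,"z":0,"rx":0,"ry":0,"rz":0,"claw":255},{"x":0,"y":0.048,"z":0,"rx":0,"ry":0,"rz":0,"claw":255},{"x":0,"y":0.056,"z":0,"rx":0,"ry":0,"rz":0,"claw":255},{"x":0,"y":0.064,"z":0,"rx":0,"ry":0,"rz":0,"claw":255},{"x":0,"y":0.072,"z":0,"rx":0,"ry":0,"rz":0,"claw":255},{"x":0,"y":0.08,"z":0,"rx":0,"ry":0,"rz":0,"claw":255}])

```text
t: 5.93
tool_pos: [0.5343, 0.0445, 0.0271]
orientation: [2.218, 2.218, 0.002]
force: [0.5, -6.6, 8.5]
opening: 0.0003
gripper_force: 4.4
```

arm_command(targets=[{"x":0,"y":0.002,"z":0,"rx":0,"ry":0,"rz":0,"claw":255},{"x":0,"y":0.004,"z":0,"rx":0,"ry":0,"rz":0,"claw":255},{"x":0,"y":0.006,"z":0,"rx":0,"ry":0,"rz":0,"claw":255}])

```text
t: 6.18
tool_pos: [0.5343, 0.0474, 0.0271]
orientation: [2.218, 2.219, 0.002]
force: [-0.0, -6.4, 7.4]
opening: 0.0005
gripper_force: 4.4
```

Run:
```python
from h import *
s=robot.read_state(); print(s['t'],s['tool_pos'],s['force'])
p,d=robot.read_camera("top"); k=carton(p); print(k, ray("top",*k[4][0],.053))
```

```text
6.1833 [0.53432897 0.04739318 0.02707118] [-0.02553132 -6.3676279   7.42090044]
(np.int64(254), np.int64(260), np.int64(210), np.int64(238), ((257.0, 224.0), (28.0, 6.0), 90.0)) [0.51304693 0.09929609 0.053     ]
```

arm_command(targets=[{"x":0,"y":0.002,"z":0,"rx":0,"ry":0,"rz":0,"claw":255},{"x":0,"y":0.004,"z":0,"rx":0,"ry":0,"rz":0,"claw":255}])

```text
t: 6.4
tool_pos: [0.5343, 0.0493, 0.0271]
orientation: [2.218, 2.218, 0.002]
force: [-0.3, -6.6, 7.4]
opening: 0.0005
gripper_force: 4.4
```

arm_command(targets=[{"x":0,"y":0.002,"z":0,"rx":0,"ry":0,"rz":0,"claw":255},{"x":0,"y":0.003,"z":0,"rx":0,"ry":0,"rz":0,"claw":255}])

```text
t: 6.57
tool_pos: [0.5343, 0.0509, 0.027]
orientation: [2.218, 2.218, 0.002]
force: [0.5, -6.2, 9.2]
opening: 0.0006
gripper_force: 4.5
```

arm_command(targets=[{"x":0,"y":0.002,"z":0,"rx":0,"ry":0,"rz":0,"claw":255},{"x":0,"y":0.002,"z":0,"rx":0,"ry":0,"rz":0,"claw":255}])

```text
t: 6.73
tool_pos: [0.5344, 0.0511, 0.0271]
orientation: [2.218, 2.218, 0.001]
force: [0.6, -10.6, 8.3]
opening: 0.0008
gripper_force: 8.1
```

arm_command(targets=[{"x":0,"y":0.002,"z":0,"rx":0,"ry":0,"rz":0,"claw":255},{"x":0,"y":0.002,"z":0,"rx":0,"ry":0,"rz":0,"claw":255}])

```text
t: 6.9
tool_pos: [0.5344, 0.0511, 0.0272]
orientation: [2.217, 2.217, -0.001]
force: [0.3, -16.5, 10.2]
opening: 0.0007
gripper_force: 11.8
```

The force along y has risen to 16.5 N at y ≈ 0.051, so the carton is home. Next I back off about 8 mm with the plate still down, then lift straight up.

arm_command(targets=[{"x":0,"y":-0.006,"z":0,"rx":0,"ry":0,"rz":0,"claw":255},{"x":0,"y":-0.014,"z":0,"rx":0,"ry":0,"rz":0,"claw":255},{"x":0,"y":-0.022,"z":0,"rx":0,"ry":0,"rz":0,"claw":255},{"x":0,"y":-0.022,"z":0.008,"rx":0,"ry":0,"rz":0,"claw":255},{"x":0,"y":-0.022,"z":0.016,"rx":0,"ry":0,"rz":0,"claw":255},{"x":0,"y":-0.022,"z":0.024,"rx":0,"ry":0,"rz":0,"claw":255},{"x":0,"y":-0.022,"z":0.036,"rx":0,"ry":0,"rz":0,"claw":255},{"x":0,"y":-0.022,"z":0.07,"rx":0,"ry":0,"rz":0,"claw":255},{"x":0,"y":-0.022,"z":0.13,"rx":0,"ry":0,"rz":0,"claw":255},{"x":0,"y":-0.022,"z":0.19,"rx":0,"ry":0,"rz":0,"claw":255}])

```text
t: 7.73
tool_pos: [0.5307, 0.0431, 0.1198]
orientation: [-2.22, -2.22, 0.004]
force: [0.3, 0.5, -0.2]
opening: 0.0002
gripper_force: 0.0
```

arm_command(targets=[{"x":0,"y":-0.05,"z":0.05,"rx":0,"ry":0,"rz":0,"claw":255},{"x":0,"y":-0.1,"z":0.1,"rx":0,"ry":0,"rz":0,"claw":255},{"x":0,"y":-0.16,"z":0.14,"rx":0,"ry":0,"rz":0,"claw":255},{"x":0,"y":-0.23,"z":0.16,"rx":0,"ry":0,"rz":0,"claw":255},{"x":0,"y":-0.3,"z":0.16,"rx":0,"ry":0,"rz":0,"claw":255},{"x":0,"y":-0.37,"z":0.16,"rx":0,"ry":0,"rz":0,"claw":255},{"x":0,"y":-0.42,"z":0.16,"rx":0,"ry":0,"rz":0,"claw":255},{"x":0,"y":-0.45,"z":0.16,"rx":0,"ry":0,"rz":0,"claw":255},{"x":0,"y":-0.45,"z":0.16,"rx":0,"ry":0,"rz":0,"claw":255}])

```text
t: 8.48
tool_pos: [0.5317, -0.1846, 0.2]
orientation: [2.225, 2.218, -0.001]
force: [0.7, -0.2, -0.4]
opening: 0.0009
gripper_force: 0.0
```

Run:
```python
from h import *
s=robot.read_state(); print(s['t'],s['tool_pos'],s['force'])
p,d=robot.read_camera("top"); k=carton(p); print(k, ray("top",*k[4][0],.053))
q,_=robot.read_camera("side")
a=cv2.resize(p[180:262,240:368,::-1],(780,300),interpolation=cv2.INTER_CUBIC)
b=cv2.resize(q[235:300,215:384,::-1],(780,300),interpolation=cv2.INTER_CUBIC)
cv2.imwrite("pics/end.png",np.vstack([a,b]))
```

```text
8.4833 [ 0.53173244 -0.18458371  0.19996573] [ 0.72356632 -0.24488411 -0.37072844]
(np.int64(253), np.int64(259), np.int64(194), np.int64(238), ((256.0, 216.0), (44.0, 6.0), 90.0)) [0.52982447 0.10182895 0.053     ]
```

View pics/end.png

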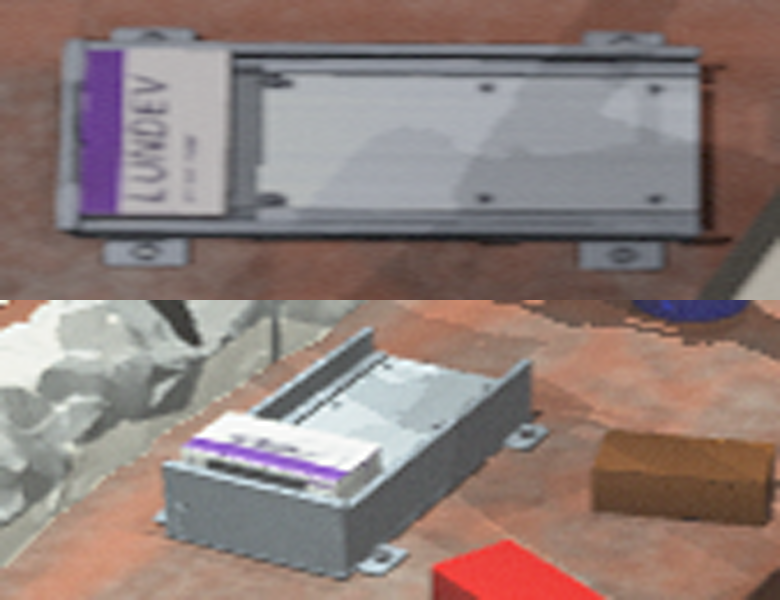

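The carton (top part, (155,130)) lies flat against the end stop. The pins are up behind it at (275,82)/(275,200), and the arm is clear.

```bash
python3 -c "
from plant import robot
print(robot.close_job())"
```

```text
the job is handed in; nothing more can be done
None
```

The carton is home against the end stop, the plate is up with the pins behind the carton, the arm is clear, and the job was handed in at about 8.6 s; no verdict came back.

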